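# Clip the wand away and hold the spawn flask down in its sprung cradle

### The job

First push the inoculating wand down past the sprung jaw of the forked clip until it lies at the bottom of both forks with the jaw closed over it, and let it go. Then, for its seat test, set the round flask (not the conical one) upright in the sprung ring cradle and press it down until the ring is at the bottom of its travel. Finish while still holding the flask pressed down with the gripper, and leave the conical flask and the other things on the bench where they are.

Things in the scene. Friction and masses are not known exactly. Their poses are not given: they have to be found in the camera images.
- wand: loose inoculating wand, 0.1 kg: straight bare steel rod 12 mm in diameter, 190 mm long, with a black rectangular grip round its middle (20 mm wide, 50 mm long along the rod, 30 mm high, rod through its centre). Lies on the bench on its grip. Origin: centre of the grip's underside; y along the rod, z up, x across the grip. Either end may point either way in the clip.
- wand_mid (a point): centre of the wand: mid-length, on the rod's axis, 15 mm above the underside of the grip; axes as wand.
- clip: fixed forked clip: foot 75 x 126 x 8 mm, two upright forks centred at y = +-45 mm, 10 mm thick, 80 mm free between them. Origin: centre of the underside, z up. The slots run along y, open to the top, 15 mm wide, floor 49 mm above the bench. -x cheeks flare outward, 86 mm high; the sprung jaw stands on the +x side, 84 mm high, its arms joined by an 8 mm bar at x = 18 mm, 20 mm high.
- clip_seat (a point): where wand_mid belongs when the wand is fully home: midway between the forks, 55 mm above the bench; axes as clip (wand lies along y). Play along y is about 15 mm either way.
- jaw (a joint): angle (rad) of the clip's sprung jaw, a frame with a nose over each fork slot, hinged about y at x = 18 mm, 20 mm high. 0 = closed (noses reach over the slot to x = +2 mm, about 4 mm above a seated rod), up to 0.5 pushed outward to +x. A rod pushed straight down on the sloping lead-ins (84 to 67 mm high) opens it to about 0.15 with about 3 to 8 N; it then springs shut above the rod.
- flask: loose round spawn flask, beige plastic, 130 mm high, 0.15 to 0.3 kg: ball body 80 mm in diameter (ball centre 41 mm above the underside) on a flat foot 48 mm in diameter; straight neck 28 mm in diameter from 81 to 117 mm high (the place to grip); white cap 33 mm in diameter from 117 to 130 mm. Origin: centre of the underside; z up along the neck.
- flask_mid (a point): centre of the round flask, on its axis, 65 mm above its underside (the middle of the neck is 34 mm higher); axes as flask.
- cradle: fixed sprung cradle: a grey drum 116 mm in diameter at the foot and 26 mm high; above it the aluminium ring on three coil springs. Origin: centre of the underside, z up.
- ring_top (a point): centre of the top face of the cradle's ring (86 mm outside, 66 mm inside diameter, 12 mm thick); moves with the ring: 70 mm above the bench when up, 50 mm fully pressed. The flask's ball rests on its inner edge with flask_mid 47 mm above this point: 117 mm above the bench when sitting without pressing, 97 mm when fully pressed.
- cradle_ring (a joint): downward travel of the ring in m: 0 = up, 0.020 = at its bottom stop. The springs push up with about 5.6 N at 0 and 12.6 N at 0.020, so beyond the flask's weight about 9 to 10 N of push is needed.
- conical_flask: loose bystander, to be left alone: conical flask of the same plastic, 130 mm high with the same neck and cap, but its body is a cone 86 mm in diameter at the bottom. Origin: centre of the underside.
- timer: loose bystander: small digital timer, 58 x 66 x 19 mm, lying face up.
- white_cap: loose bystander: off-white bottle cap, 80 mm in diameter, 23 mm high.
- tape_roll: loose bystander: roll of tape lying flat, 92 mm in diameter, 24 mm high.
- counter: loose bystander: hand tally counter, 54 x 55 x 19 mm.
Things that resemble listed ones, but are neither listed nor needed, are in the scene too. What is shaped like the flask but purple or yellow is not meant.

How it is judged:
By the outcome, as a careful person would: the job done as asked, in the order asked, and still so for the second after the job is handed in, while the arm keeps its last pose, push and grip.
It also fails if it takes over 58 s, if anything falls off the work surface, if the arm or the gripper's body presses on something with over 40 N, if the wrist force passes 120 N, or if a joint passes its speed limit or range.

### The arm

A 6-joint arm with a two-finger parallel gripper is mounted at the origin on a cart in front of the work surface, level with it; the furniture and walls round the work are solid. World frame = base frame: x ahead of the robot, y to its left, z up, the work surface at z = 0. Lengths are in m, angles in rad, forces in N, time in s.
With the tool pointing down it reaches from about 0.275 to 0.775 m from the base axis. Payload 14.6 kg.
Tool frame: the origin (TCP) lies at the very end of the fingers, on their centre line; the grasp point (between the pads) lies 19 mm behind it; z points along the fingers, x is the direction in which the jaws open and shut, and the axes are right-handed (so a half turn about z gives the same grasp; the last joint's range is limited). The gripper opens to 85 mm and grips with 20 to 120 N. Pads are 22 mm wide; open, the fingers measure 114 mm over their backs; the gripper's body (76 mm by 85 mm) begins 54 mm behind the grasp point. The pads swing forward as they close: fully open they stand 13 mm farther back than shut.
Start: joints at [1.025, 0.263, -0.048, 1.259, 0, 1.415], TCP at [0.2, 0.485, 0.231] pointing down, gripper open.
Joint ranges: [-2.65, 2.65], [-0.89, 1.7], [-1.18, 1.37], [-2.13, 2.11], [-1.35, 1.29], [-3.14, 3.14]. Speed limits (rad/s): [1.89, 1.89, 2.57, 2.79, 3.14, 3.14].

### API

Orientations are given as a unit quaternion [w, x, y, z].
In Python, from plant import ctrl gives the robot as it stands. The module is installed in compiled form; this text tells all that it offers.
- The arm moves only by the shell command python3 -m jog 'ROWS' [OPENING]. ROWS is JSON, a list of rows, each a list of 2 entries, a list of its own where there are three numbers: the shift along the world's x, y, z in m, then the turn, a rotation vector about the world's x, y, z in degrees. In form: [[[x, y, z], [wx, wy, wz]], ...]. A call has 1 to 12 rows; each row shifts and turns the commanded pose from where the row before left it; what a row does not reach is not made up. A row lasts 1/12 s, in which the tool goes at most 41.7 mm and 7.16 degrees, less where a joint would pass 70% of its speed; a pose out of reach is approached as far as the arm can. A call is refused whole if a number of a shift passes 0.0417 or a number of a turn 7.16, either way. A call with a gripper value outside its range is refused whole. OPENING is the finger opening in m, from 0 to 0.0854, set as the call begins (- or left out, the last holds). The fingers move at their own pace and stop on an object; the grip force is fixed at half the most. Time passes only in rows, so rows that do not move let the fingers close. It gives the time, the measured TCP pose, the force and the opening at its end, in the units of the state.
- ctrl.sense(): the state, without advancing time (a new reading comes with each control period).
- ctrl.camera(name): name is "scene" or "top"; returns the picture (420x560x3 uint8, red, green, blue); there is no depth.
- ctrl.calibration(name): a dict with "mtx" (3x3 intrinsics, pixels), "distortion" ([k1, k2, p1, p2, k3] as OpenCV has them; the pictures are not rectified), "world_to_cam" (4x4, takes a point from world to camera coordinates). Camera axes: x right, y down, z forward; pixel columns grow to the right and rows downward; lengths in m; the calibration is good to about 2 mm. A picture is of the moment at which its call begins. calibration takes no time and is no camera call.
- ctrl.finish_job(): hands the job in, once; it reports no verdict.
The state is a dict: "clock": time; "joints": joint angles; "joint_velocities": joint speeds; "tau": joint torques, N m; "ee_pos": TCP position; "orientation": TCP orientation; "contact_force": force on the tool from outside, world axes, zero at the start; "wrist_torque": the same for the moment, N m; "finger_gap": finger opening in m.
Only numpy, scipy, OpenCV 4.12 (cv2) and the standard library are available. Lean on these libraries where they do the work, as an engineer would, in place of code of your own. Each camera call takes 0.05 s, during which the arm holds its last target.

## Working session

There is one attempt and no reset: what is moved stays moved. The work goes in short steps, Python scripts to look and compute and a shell command to move; the robot and the scene stay as the last step left them, time stands still between calls to the robot, and variables do not carry over. Pictures are saved under pics/ and viewed, and the job is handed in when it is done.

```bash
mkdir -p pics
python3 - <<'E'
from plant import ctrl
import cv2
for n in("scene","top"):
    cv2.imwrite(f"pics/{n}0.png",ctrl.camera(n)[:,:,::-1])
    c=ctrl.calibration(n);print(n,c)
s=ctrl.sense();print(s)
E
```

```text
scene {'mtx': array([[518.42171138,   0.        , 276.96516377],
       [  0.        , 518.42171138, 211.63288106],
       [  0.        ,   0.        ,   1.        ]]), 'distortion': array([-0.1669029,  0.       ,  0.       ,  0.       ,  0.       ]), 'world_to_cam': array([[ 0.76230267, -0.64707785,  0.01359786, -0.35100904],
       [-0.32270449, -0.39821231, -0.85865521,  0.23682578],
       [ 0.5610316 ,  0.65016706, -0.51237323,  1.67359481],
       [ 0.        ,  0.        ,  0.        ,  1.        ]])}
top {'mtx': array([[455.83604279,   0.        , 278.84573938],
       [  0.        , 455.83604279, 210.70738338],
       [  0.        ,   0.        ,   1.        ]]), 'distortion': array([0.04761553, 0.        , 0.        , 0.        , 0.        ]), 'world_to_cam': array([[-0.02631355, -0.99943435, -0.02094217,  0.02803114],
       [-0.99443485,  0.02830832, -0.10147894,  0.47772917],
       [ 0.10201438,  0.01815535, -0.99461724,  1.38793208],
       [ 0.        ,  0.        ,  0.        ,  1.        ]])}
{'clock': 0.1, 'joints': array([ 1.02470148e+00,  2.63493745e-01, -4.88387124e-02,  1.25942079e+00,
        2.38283772e-05,  1.41551551e+00]), 'joint_velocities': array([ 0.00015987, -0.00152355, -0.00088243, -0.00097862, -0.00170564,
       -0.00096673]), 'tau': array([ 3.21227053e-03, -6.38575172e+01,  3.85063720e+01,  9.96439077e-03,
       -1.32413279e-04, -2.16701004e-06]), 'ee_pos': array([0.19985855, 0.48521386, 0.23087628]), 'orientation': array([ 1.90697277e-04,  8.30945512e-01,  5.56353599e-01, -4.38979264e-04]), 'contact_force': array([0.02772676, 0.2324928 , 0.53257572]), 'wrist_torque': array([ 0.01663455,  0.02980627, -0.04819633]), 'finger_gap': 0.08540098009021094}
```

View pics/scene0.png

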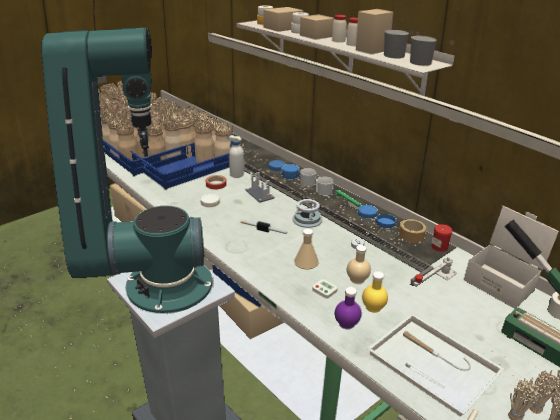

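View pics/top0.png

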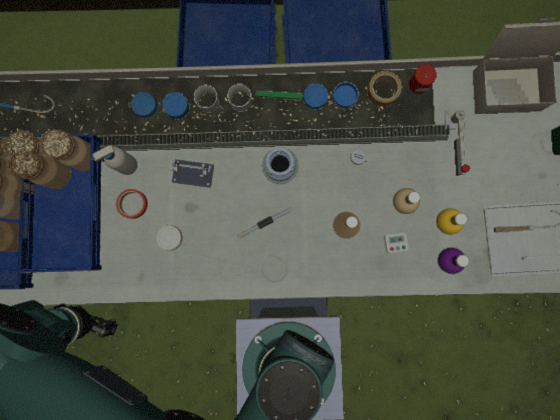

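The scene view shows the wand (264,226), clip (260,188), cradle (307,212), beige conical flask (307,250), beige round flask (358,267), and yellow and purple flasks (375,295 and 348,310).
In the top view these are: wand (264,222), clip (193,172), cradle (280,165), conical flask (346,224), round flask (407,200).
Possible mix-ups for the flask are the conical one (346,224 top), yellow (451,221) and purple (453,260). For the wand, they are the looped needle in the tray (525,229), the wire at the far left (30,105) and the green stick (279,95). I'll check with close crops.

Run:
```python
import cv2,numpy as np
t=cv2.imread("pics/top0.png")
def crop(x,y,w,h,k,im=t): return cv2.resize(im[y:y+h,x:x+w],None,fx=k,fy=k,interpolation=cv2.INTER_CUBIC)
cv2.imwrite("pics/c1.png",crop(160,140,160,110,5))
cv2.imwrite("pics/c2.png",crop(320,140,160,110,5))
s=cv2.imread("pics/scene0.png")
cv2.imwrite("pics/c3.png",crop(230,165,160,115,5,s))
```

```text
(no output)
```

View pics/c1.png

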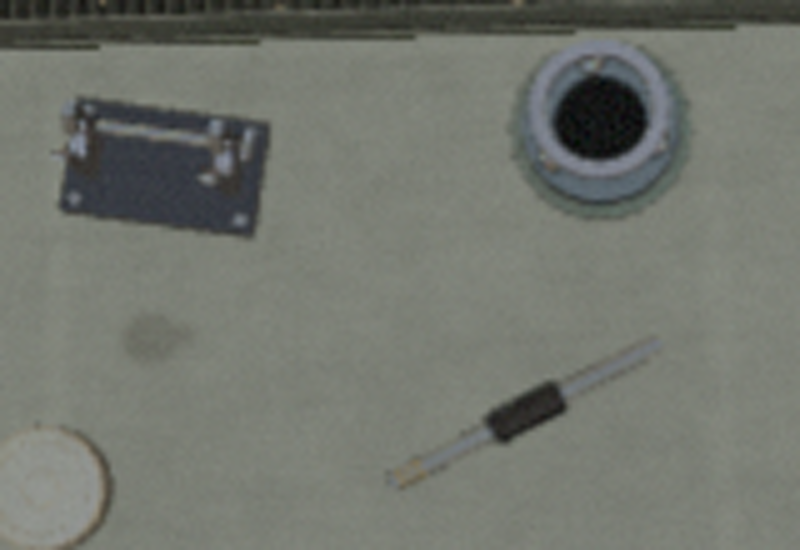

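View pics/c2.png

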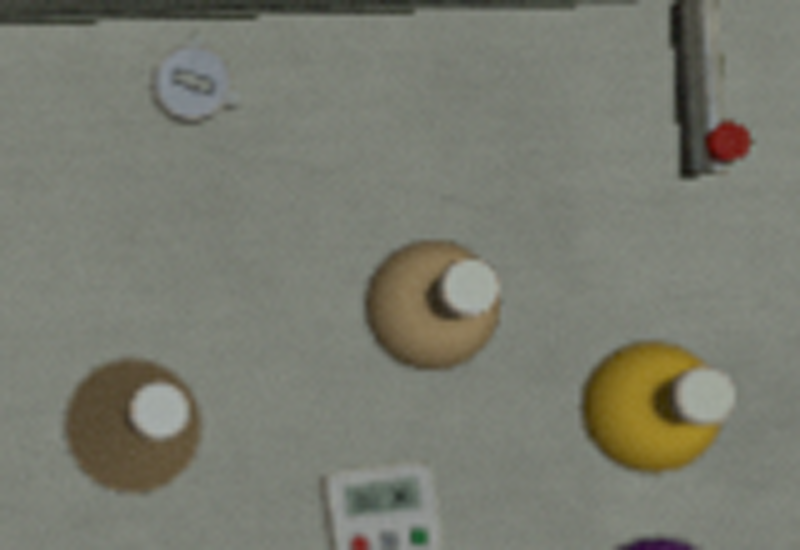

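View pics/c3.png

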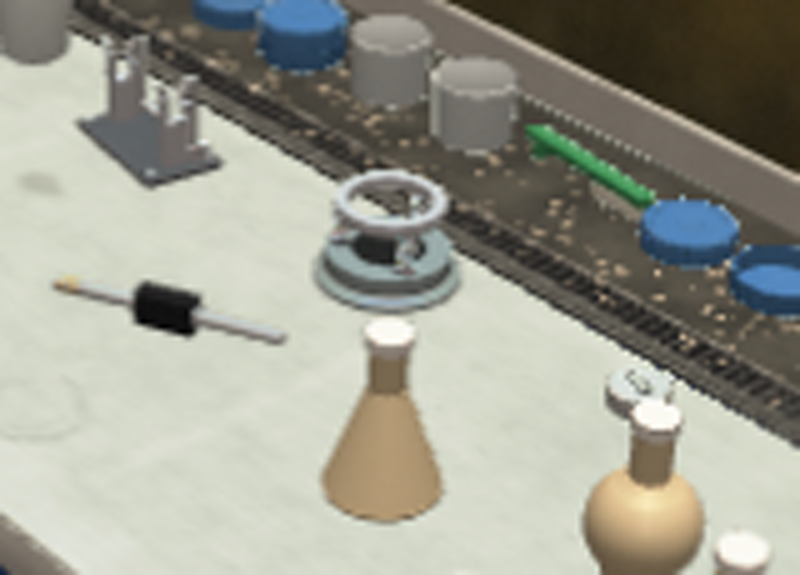

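```bash
cat > h.py <<'E'
import numpy as np,cv2
from plant import ctrl
def w(name,uv,z):
    c=ctrl.calibration(name);T=c["world_to_cam"];R=T[:3,:3];C=-R.T@T[:3,3]
    p=cv2.undistortPoints(np.array([[uv]],float),c["mtx"],c["distortion"])[0,0]
    d=R.T@np.array([p[0],p[1],1]);return C+d*(z-C[2])/d[2]
def px(name,P):
    c=ctrl.calibration(name);T=c["world_to_cam"]
    return cv2.projectPoints(np.array(P,float).reshape(-1,1,3),cv2.Rodrigues(T[:3,:3])[0],T[:3,3],c["mtx"],c["distortion"])[0][:,0]
def cr(uv,off,k=5): return (np.array(uv)+.5)/k-.5+np.array(off)
E
python3 - <<'E'
from h import *
np.set_printoptions(precision=4,suppress=True)
c1=(160,140);c2=(320,140);c3=(230,165)
print("clip foot",*[w("top",cr(p,c1),.008) for p in [(80,97),(270,123),(252,238),(60,210)]])
print("clip ctr",np.mean([w("top",cr(p,c1),.008) for p in [(80,97),(270,123),(252,238),(60,210)]],0))
print("bar",*[w("top",cr(p,c1),.024) for p in [(95,125),(210,140)]])
print("wand ends",*[w("top",cr(p,c1),.015) for p in [(390,483),(658,343)]])
print("wand ends scene",*[w("scene",cr(p,c3),.015) for p in [(56,283),(284,338)]])
print("grip",w("top",cr((526,411),c1),.025))
print("ring",w("top",cr((601,109),c1),.07), w("scene",cr((390,202),c3),.07))
print("flask cap",w("top",cr((470,287),c2),.13),"ball",w("top",cr((433,305),c2),.041))
print("flask cap scene",w("scene",cr((657,418),c3),.13))
print("conical cap",w("top",cr((160,410),c2),.13))
E
```

```text
clip foot [0.6545 0.3389 0.008 ] [0.6342 0.2183 0.008 ] [0.5608 0.2307 0.008 ] [0.5822 0.3519 0.008 ]
clip ctr [0.6079 0.285  0.008 ]
bar [0.6327 0.3257 0.024 ] [0.6211 0.2536 0.024 ]
wand ends [0.4034 0.1453 0.015 ] [ 0.4861 -0.0236  0.015 ]
wand ends scene [0.4014 0.145  0.015 ] [ 0.4863 -0.0234  0.015 ]
grip [0.445  0.0593 0.025 ]
ring [0.6237 0.0073 0.07  ] [0.6188 0.0063 0.07  ]
flask cap [ 0.4958 -0.3714  0.13  ] ball [ 0.4965 -0.3733  0.041 ]
flask cap scene [ 0.4903 -0.3747  0.13  ]
conical cap [ 0.4305 -0.1932  0.13  ]
```

```bash
cat >> h.py <<'E'
def frame(x,y,yaw): 
    c,s=np.cos(yaw),np.sin(yaw)
    return lambda p: np.array(p,float)@np.array([[c,s,0],[-s,c,0],[0,0,1]])+[x,y,0]
def overlay(im,name,polys,k,box,out):
    x,y,W,H=box
    a=cv2.resize(im[y:y+H,x:x+W],None,fx=k,fy=k,interpolation=cv2.INTER_CUBIC)
    for P,col in polys:
        q=(px(name,P)+.5-[x,y])*k-.5
        cv2.polylines(a,[np.round(q).astype(int)],False,col,1,cv2.LINE_AA)
    cv2.imwrite(out,a)
def circ(x,y,z,r):
    t=np.linspace(0,2*np.pi,60);return np.c_[x+r*np.cos(t),y+r*np.sin(t),z+0*t]
def rect(f,x0,x1,y0,y1,z): return f([[x0,y0,z],[x1,y0,z],[x1,y1,z],[x0,y1,z],[x0,y0,z]])
def model(clip,ring,fl):
    f=frame(*clip);r=(0,0,255);g=(0,255,0);b=(255,255,0)
    P=[(rect(f,-.0375,.0375,-.063,.063,.008),r),(rect(f,-.0375,.0375,-.063,.063,0),r)]
    for y in(-.045,.045):
        P+=[(f([[-.0075,y,.08],[-.0075,y,.049],[.0075,y,.049],[.0075,y,.08]]),g)]
    P+=[(f([[.018,-.045,.020],[.018,.045,.020]]),b)]
    P+=[(circ(*ring,.07,.043),r),(circ(*ring,.07,.033),r),(circ(*ring,0,.058),g)]
    P+=[(circ(*fl,.13,.0165),r),(circ(*fl,.041,.04),g),(circ(*fl,.0,.024),g)]
    return P
E
python3 - <<'E'
from h import *
P=model((.608,.285,np.radians(-9.8)),(.622,.007),(.494,-.373))
f=frame(.4445,.061,np.radians(26.1))
P+=[(f([[0,-.095,.015],[0,.095,.015]]),(0,255,255)),(rect(f,-.01,.01,-.025,.025,.03),(0,255,255))]
t=cv2.imread("pics/top0.png");s=cv2.imread("pics/scene0.png")
overlay(t,"top",P,5,(160,140,160,110),"pics/o1.png")
overlay(t,"top",P,5,(320,140,160,110),"pics/o2.png")
overlay(s,"scene",P,6,(240,165,130,95),"pics/o3.png")
E
```

```text
(no output)
```

View pics/o1.png

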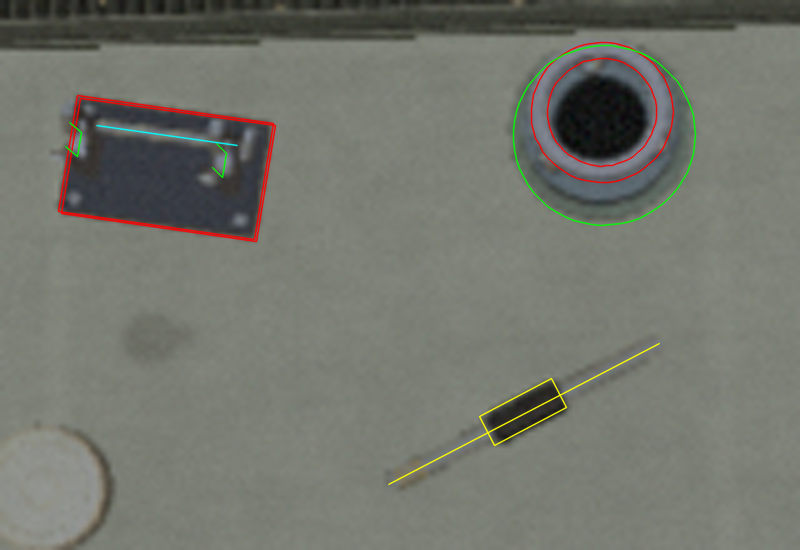

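View pics/o3.png

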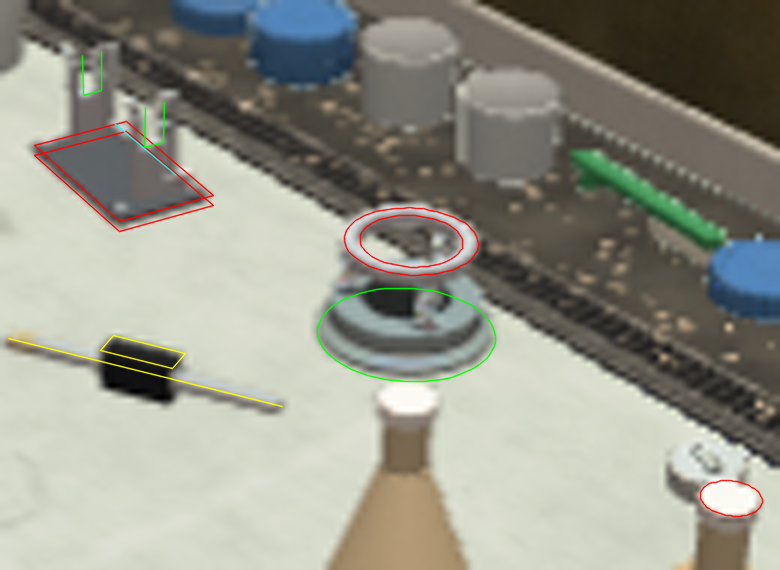

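View pics/o2.png

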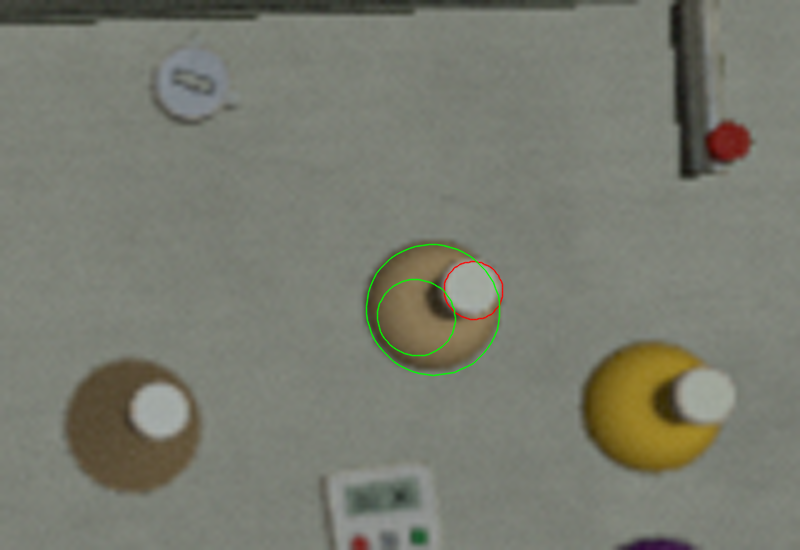

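The choice is confirmed. The crops show the grip and rod of the wand, the clip with its jaw bar towards world +x, and the beige ball flask. The overlays fit to about 1 px. Moving towards the wand now.

```bash
python3 -m jog '[[[0.018,-0.032,-0.006],[0,0,-3.46]],[[0.018,-0.032,-0.006],[0,0,-3.46]],[[0.018,-0.032,-0.006],[0,0,-3.46]],[[0.018,-0.032,-0.006],[0,0,-3.46]],[[0.018,-0.032,-0.006],[0,0,-3.46]],[[0.018,-0.032,-0.006],[0,0,-3.46]],[[0.018,-0.032,-0.006],[0,0,-3.46]],[[0.018,-0.032,-0.006],[0,0,-3.46]],[[0.018,-0.032,-0.006],[0,0,-3.46]],[[0.018,-0.032,-0.006],[0,0,-3.46]],[[0.018,-0.032,-0.006],[0,0,-3.46]],[[0.018,-0.032,-0.006],[0,0,-3.46]]]' 0.06
```

```text
clock: 1.1
ee_pos: [0.4163, 0.0996, 0.159]
orientation: [-0.0, 0.975, 0.224, -0.0]
contact_force: [0.4, 1.6, -0.2]
finger_gap: 0.0603
```

```bash
python3 -m jog '[[[0.014,-0.019,-0.025],[0,0,0]],[[0.014,-0.0196,-0.025],[0,0,0]],[[0,0,-0.025],[0,0,0]],[[0,0,-0.02],[0,0,0]],[[0,0,0],[0,0,0]]]' 0.06
python3 - <<'E'
from h import *
s=ctrl.camera("scene");t=ctrl.camera("top")
s=s[165:265,240:360,::-1];cv2.imwrite("pics/a1.png",cv2.resize(s,None,fx=6,fy=6,interpolation=cv2.INTER_CUBIC))
E
```

```text
clock: 1.52
ee_pos: [0.4419, 0.0625, 0.0612]
orientation: [-0.001, 0.974, 0.225, -0.003]
contact_force: [-1.3, -0.9, -0.5]
finger_gap: 0.0598
```

View pics/a1.png

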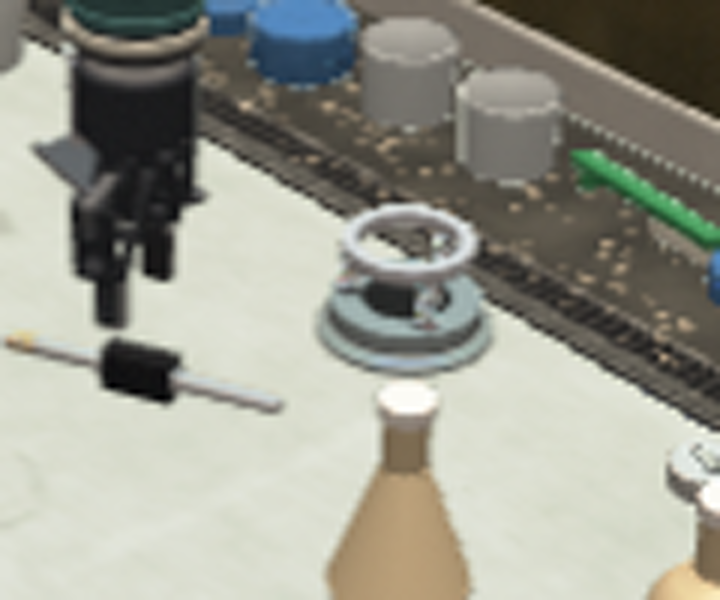

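```bash
python3 -m jog '[[[0.0025,-0.001,-0.02],[0,0,0]],[[0,0,-0.02],[0,0,0]],[[0,0,-0.014],[0,0,0]],[[0,0,0],[0,0,0]],[[0,0,0],[0,0,0]]]' 0.06
```

```text
clock: 2.03
ee_pos: [0.4468, 0.062, 0.0113]
orientation: [0.0, 0.974, 0.226, 0.0]
contact_force: [0.2, 0.3, 0.1]
finger_gap: 0.0605
```

```bash
python3 -m jog '[[[0,0,0],[0,0,0]],[[0,0,0],[0,0,0]],[[0,0,0],[0,0,0]],[[0,0,0],[0,0,0]],[[0,0,0],[0,0,0]],[[0,0,0],[0,0,0]],[[0,0,0],[0,0,0]],[[0,0,0],[0,0,0]]]' 0
```

```text
clock: 2.7
ee_pos: [0.447, 0.0618, 0.0113]
orientation: [0.0, 0.974, 0.226, 0.001]
contact_force: [-3.0, 0.1, 15.1]
finger_gap: 0.0189
```

The grip closed while the fingers were still high, so I'll reopen and regrip 7 mm lower.

```bash
python3 -m jog '[[[0,0,0],[0,0,0]],[[0,0,0],[0,0,0]],[[0,0,0],[0,0,0]],[[0,0,-0.003],[0,0,0]],[[0,0,-0.004],[0,0,0]],[[0,0,0],[0,0,0]],[[0,0,0],[0,0,0]]]' 0.04
```

```text
clock: 3.28
ee_pos: [0.4462, 0.0618, 0.0029]
orientation: [-0.0, 0.974, 0.226, -0.0]
contact_force: [-0.6, 0.2, 0.7]
finger_gap: 0.0397
```

```bash
python3 -m jog '[[[0,0,0],[0,0,0]],[[0,0,0],[0,0,0]],[[0,0,0],[0,0,0]],[[0,0,0],[0,0,0]],[[0,0,0],[0,0,0]],[[0,0,0],[0,0,0]]]' 0; python3 -m jog '[[[0,0,0.02],[0,0,0]],[[0,0,0.03],[0,0,0]],[[0,0,0.03],[0,0,0]],[[0,0,0.03],[0,0,0]],[[0,0,0.01],[0,0,0]],[[0,0,0],[0,0,0]]]'
python3 - <<'E'
from h import *
s=ctrl.camera("scene");t=ctrl.camera("top")
cv2.imwrite("pics/b1.png",cv2.resize(s[140:240,220:340,::-1],None,fx=6,fy=6,interpolation=cv2.INTER_CUBIC))
cv2.imwrite("pics/b2.png",cv2.resize(t[140:250,160:320,::-1],None,fx=5,fy=5,interpolation=cv2.INTER_CUBIC))
E
```

```text
clock: 3.78
ee_pos: [0.4466, 0.0618, 0.0034]
orientation: [0.0, 0.974, 0.226, 0.0]
contact_force: [-1.6, 0.1, 5.4]
finger_gap: 0.019
clock: 4.28
ee_pos: [0.4479, 0.0618, 0.1255]
orientation: [0.001, 0.974, 0.226, 0.002]
contact_force: [0.8, -0.6, -1.1]
finger_gap: 0.019
```

View pics/b1.png

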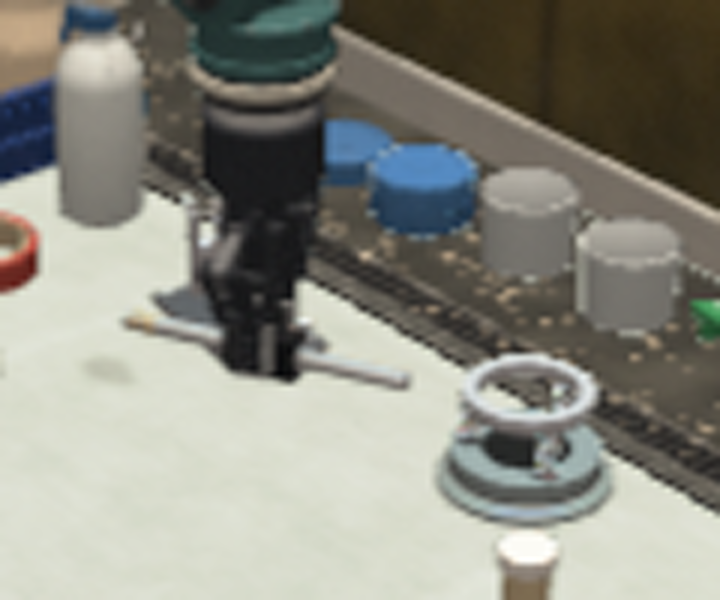

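View pics/b2.png

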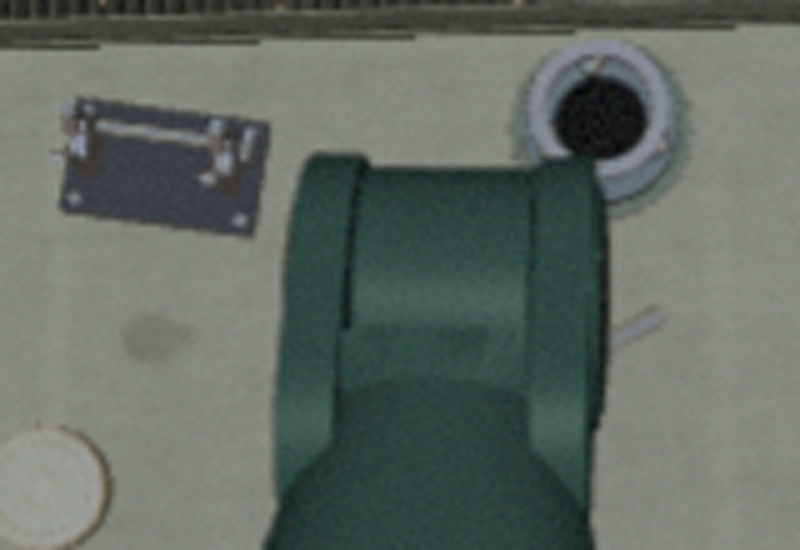

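Run:
```python
from h import *
p=ctrl.sense()["ee_pos"];print(p)
z=p[2]-.003+.015
a,b=[w("scene",cr(q,(220,140),6),z) for q in [(127,319),(409,380)]]
print(a,b,(a+b)/2,np.linalg.norm(a-b),np.degrees(np.arctan2(*(a-b)[1::-1]))-90)
```

```text
[0.44636175 0.06184095 0.12278577]
[0.40827333 0.15005166 0.13478577] [ 0.49426986 -0.01747777  0.13478577] [0.45127159 0.06628694 0.13478577] 0.18831227289466532 27.17242304488491
```

```bash
python3 -m jog '[[[0.0135,0.0186,0],[0,0,-3]],[[0.0135,0.0186,0],[0,0,-3]],[[0.0135,0.0186,0],[0,0,-3]],[[0.0135,0.0186,0],[0,0,-3]],[[0.0135,0.0186,0],[0,0,-3]],[[0.0135,0.0186,0],[0,0,-3]],[[0.0135,0.0186,0],[0,0,-3]],[[0.0135,0.0186,0],[0,0,-3]],[[0.0135,0.0186,0],[0,0,-3]],[[0.0135,0.0186,0],[0,0,-3]],[[0.0135,0.0186,0],[0,0,-3]],[[0.0135,0.0186,0],[0,0,-3]]]'; python3 -m jog '[[[0,0,0],[0,0,0]],[[0,0,0],[0,0,0]],[[0,0,0],[0,0,0]]]';python3 - <<'E'
from h import *
s=ctrl.camera("scene");t=ctrl.camera("top")
cv2.imwrite("pics/d1.png",cv2.resize(s[140:220,210:310,::-1],None,fx=8,fy=7.5,interpolation=cv2.INTER_CUBIC))
cv2.imwrite("pics/d2.png",cv2.resize(t[110:220,140:300,::-1],None,fx=5,fy=5,interpolation=cv2.INTER_CUBIC))
E
```

```text
clock: 5.38
ee_pos: [0.6083, 0.2858, 0.1209]
orientation: [0.001, 0.996, -0.088, -0.001]
contact_force: [0.1, -0.3, -1.1]
finger_gap: 0.0191
clock: 5.63
ee_pos: [0.6077, 0.2846, 0.1216]
orientation: [0.001, 0.996, -0.086, -0.001]
contact_force: [0.1, 0.5, -0.6]
finger_gap: 0.0187
```

View pics/d1.png

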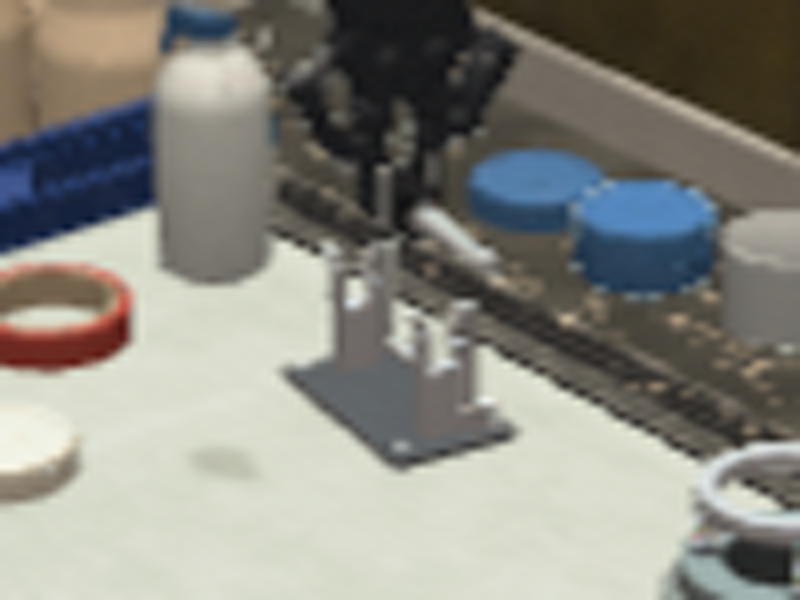

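View pics/d2.png

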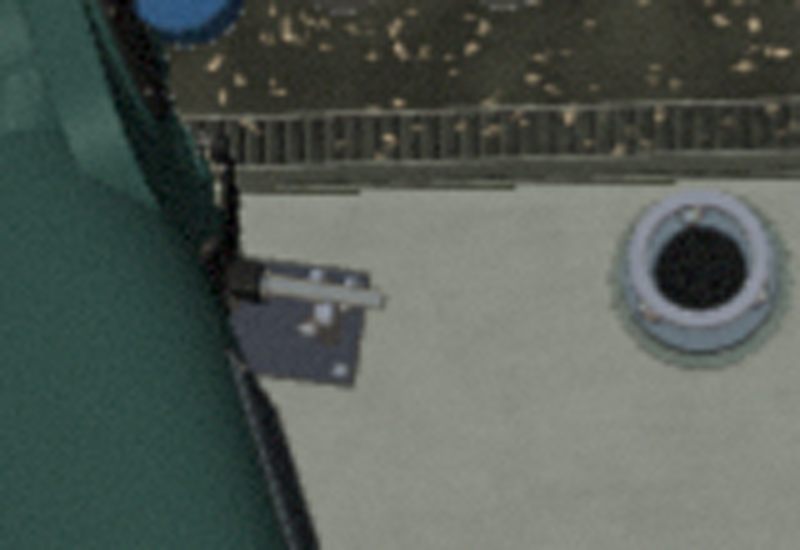

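Run:
```python
from h import *
z=.1336
e=w("top",cr((383,299),(140,110)),z);r=w("top",cr((264,285),(140,110)),z);print(e,r,np.degrees(np.arctan2(*(r-e)[1::-1]))-90)
def q(u,v): return ((u+.5)/8-.5+210,(v+.5)/7.5-.5+140)
print(w("scene",q(492,261),z))
f=frame(.608,.285,np.radians(-9.8));print(f([[0,-.095,z]]))
# clip fork end in local coords
for p in (e,r): 
  d=p-[.608,.285,0];a=np.radians(9.8);print(d[0]*np.cos(a)-d[1]*np.sin(a),d[0]*np.sin(a)+d[1]*np.cos(a))
```

```text
[0.59223485 0.1907857  0.1336    ] [0.60244087 0.25954965 0.1336    ] -8.442276071390268
[0.59516862 0.19792051 0.1336    ]
[[0.5918301  0.19138625 0.1336    ]]
0.0005010616096422869 -0.09552289750933342
-0.0011461166906091575 -0.026025191226702483
```

The rod lies within about 1 mm of the slot axis and is parallel to it within about 1°. Next I'll lower it to just above the forks, then push.

```bash
python3 -m jog '[[[0,0,-0.015],[0,0,0]],[[0,0,-0.015],[0,0,0]],[[0,0,-0.008],[0,0,0]],[[0,0,0],[0,0,0]],[[0,0,0],[0,0,0]]]'; python3 -m jog '[[[0,0,-0.004],[0,0,0]],[[0,0,-0.004],[0,0,0]],[[0,0,-0.004],[0,0,0]],[[0,0,0],[0,0,0]]]';python3 -m jog '[[[0,0,-0.004],[0,0,0]],[[0,0,-0.003],[0,0,0]],[[0,0,0],[0,0,0]]]'
```

```text
clock: 6.15
ee_pos: [0.6082, 0.2846, 0.0854]
orientation: [0.0, 0.996, -0.087, -0.0]
contact_force: [0.7, -0.3, -0.7]
finger_gap: 0.0193
clock: 6.48
ee_pos: [0.6082, 0.2849, 0.0726]
orientation: [0.0, 0.996, -0.086, -0.0]
contact_force: [-0.0, 1.7, -0.9]
finger_gap: 0.0191
clock: 6.73
ee_pos: [0.6082, 0.2849, 0.0656]
orientation: [0.0, 0.996, -0.086, -0.0]
contact_force: [0.3, 0.8, -2.1]
finger_gap: 0.0191
```

```bash
for i in 1; do python3 -m jog '[[[0,0,-0.004],[0,0,0]],[[0,0,-0.003],[0,0,0]],[[0,0,0],[0,0,0]]]'; done
python3 - <<'E'
from h import *
s=ctrl.camera("scene");t=ctrl.camera("top")
cv2.imwrite("pics/e1.png",cv2.resize(s[150:220,220:300,::-1],None,fx=8,fy=8,interpolation=cv2.INTER_CUBIC))
cv2.imwrite("pics/e2.png",cv2.resize(t[140:200,160:240,::-1],None,fx=8,fy=8,interpolation=cv2.INTER_CUBIC))
E
```

```text
clock: 6.98
ee_pos: [0.6079, 0.285, 0.0587]
orientation: [0.0, 0.996, -0.086, -0.001]
contact_force: [-3.5, -0.1, -0.6]
finger_gap: 0.0193
```

View pics/e1.png

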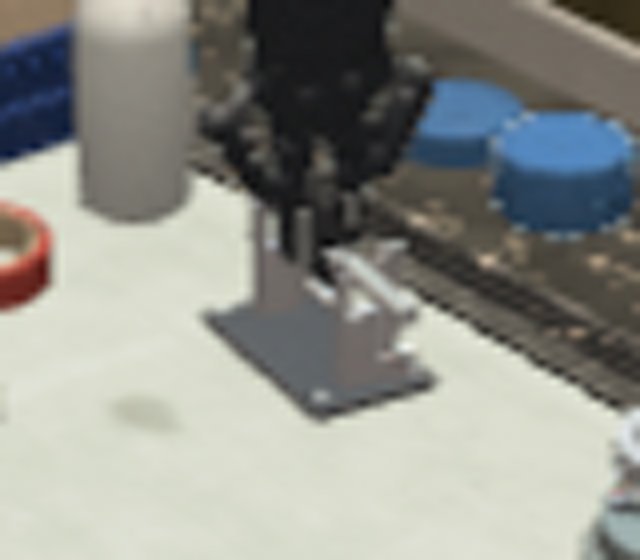

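View pics/e2.png

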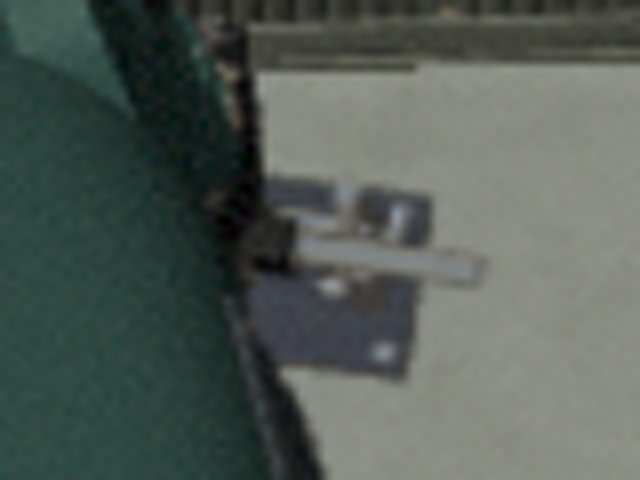

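The rod is between the cheek and the jaw, and the jaw is being pushed outward. I'll push on down.

```bash
python3 -m jog '[[[0,0,-0.004],[0,0,0]],[[0,0,-0.004],[0,0,0]],[[0,0,0],[0,0,0]]]'; python3 -m jog '[[[0,0,-0.003],[0,0,0]],[[0,0,-0.003],[0,0,0]],[[0,0,0],[0,0,0]]]';python3 -m jog '[[[0,0,-0.002],[0,0,0]],[[0,0,0],[0,0,0]]]'
```

```text
clock: 7.33
ee_pos: [0.6081, 0.2849, 0.0501]
orientation: [0.0, 0.996, -0.086, -0.001]
contact_force: [-1.3, 1.8, -6.8]
finger_gap: 0.019
clock: 7.58
ee_pos: [0.6086, 0.2849, 0.0447]
orientation: [0.0, 0.996, -0.086, -0.0]
contact_force: [-0.2, -0.2, -1.4]
finger_gap: 0.0189
clock: 7.75
ee_pos: [0.6088, 0.285, 0.0435]
orientation: [-0.0, 0.996, -0.086, 0.0]
contact_force: [0.1, 0.1, -0.6]
finger_gap: 0.019
```

```bash
python3 -m jog '[[[0,0,-0.001],[0,0,0]],[[0,0,0],[0,0,0]],[[0,0,0],[0,0,0]]]';python3 -m jog '[[[0,0,-0.001],[0,0,0]],[[0,0,0],[0,0,0]],[[0,0,0],[0,0,0]]]'
```

```text
clock: 8.0
ee_pos: [0.6089, 0.285, 0.0433]
orientation: [-0.0, 0.996, -0.086, 0.001]
contact_force: [-2.1, -1.6, 10.3]
finger_gap: 0.0188
clock: 8.25
ee_pos: [0.6089, 0.2851, 0.0432]
orientation: [-0.0, 0.996, -0.086, 0.001]
contact_force: [-5.4, -2.4, 19.5]
finger_gap: 0.0192
```

Floor contact is clear: 10 to 20 N up, with no more descent. Next I'll back off 1 mm, release and lift out.

```bash
python3 -m jog '[[[0,0,0.0015],[0,0,0]],[[0,0,0],[0,0,0]]]'; python3 -m jog '[[[0,0,0],[0,0,0]],[[0,0,0],[0,0,0]],[[0,0,0],[0,0,0]],[[0,0,0],[0,0,0]]]' 0.045;python3 -m jog '[[[0,0,0.006],[0,0,0]],[[0,0,0.01],[0,0,0]],[[0,0,0.01],[0,0,0]],[[0,0,0],[0,0,0]]]'
```

```text
clock: 8.42
ee_pos: [0.6088, 0.2851, 0.0433]
orientation: [-0.0, 0.996, -0.086, 0.0]
contact_force: [0.1, -0.5, 6.6]
finger_gap: 0.0188
clock: 8.75
ee_pos: [0.6084, 0.285, 0.0425]
orientation: [0.0, 0.996, -0.086, -0.0]
contact_force: [0.1, 1.1, 0.1]
finger_gap: 0.0452
clock: 9.08
ee_pos: [0.6097, 0.2854, 0.0716]
orientation: [-0.001, 0.996, -0.086, 0.002]
contact_force: [-0.6, 1.4, 0.4]
finger_gap: 0.0451
```

```bash
python3 -m jog '[[[0,0,0.03],[0,0,0]],[[0,-0.005,0.03],[0,0,0]],[[-0.005,-0.03,0.03],[0,0,0]],[[-0.005,-0.036,0.02],[0,0,0]],[[-0.006,-0.038,0.01],[0,0,0]],[[-0.006,-0.038,0.005],[0,0,0]],[[-0.006,-0.038,0],[0,0,0]],[[-0.006,-0.038,0],[0,0,0]]]' 0.06
python3 - <<'E'
from h import *
s=ctrl.camera("scene");t=ctrl.camera("top")
cv2.imwrite("pics/f1.png",cv2.resize(s[150:220,220:300,::-1],None,fx=8,fy=8,interpolation=cv2.INTER_CUBIC))
cv2.imwrite("pics/f2.png",cv2.resize(t[130:210,150:250,::-1],None,fx=8,fy=7.5,interpolation=cv2.INTER_CUBIC))
E
```

```text
clock: 9.75
ee_pos: [0.5743, 0.0612, 0.194]
orientation: [-0.0, 0.996, -0.086, 0.001]
contact_force: [0.0, 0.3, 0.4]
finger_gap: 0.0602
```

View pics/f1.png

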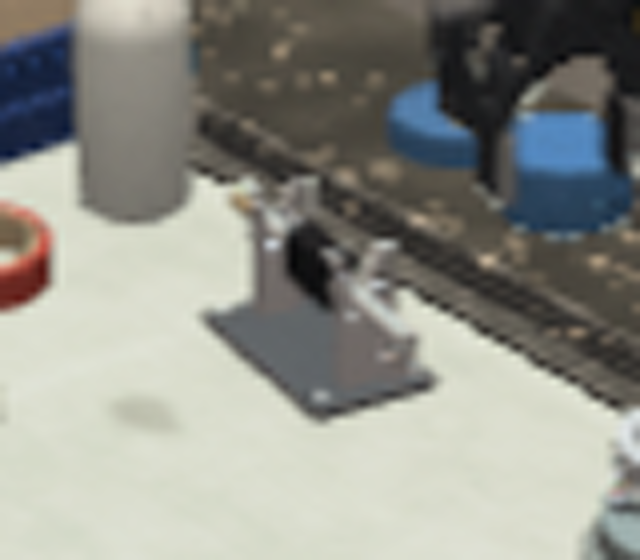

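View pics/f2.png

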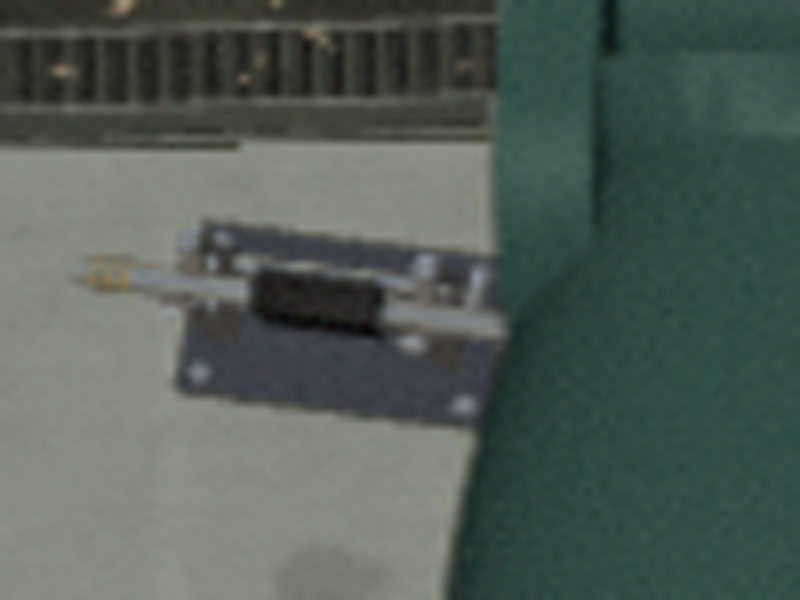

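Run:
```python
from h import *
s=ctrl.camera("scene")[:,:,::-1].copy()
f=frame(.608,.285,np.radians(-9.8))
P=[(f([[0,-.095,.055],[0,.095,.055]]),(0,255,255))]+[(rect(f,-.01,.01,-.025,.025,z),(0,255,0)) for z in(.07,.04)]
overlay(s,"scene",P,12,(240,160,45,45),"pics/g1.png")
cv2.imwrite("pics/g2.png",cv2.resize(s[160:205,240:285],None,fx=12,fy=12,interpolation=cv2.INTER_CUBIC))
a=cv2.imread("pics/g1.png");b=cv2.imread("pics/g2.png")
cv2.imwrite("pics/g.png",np.hstack([a[:,:400],b[:,:400]]))
```

```text
(no output)
```

View pics/g.png

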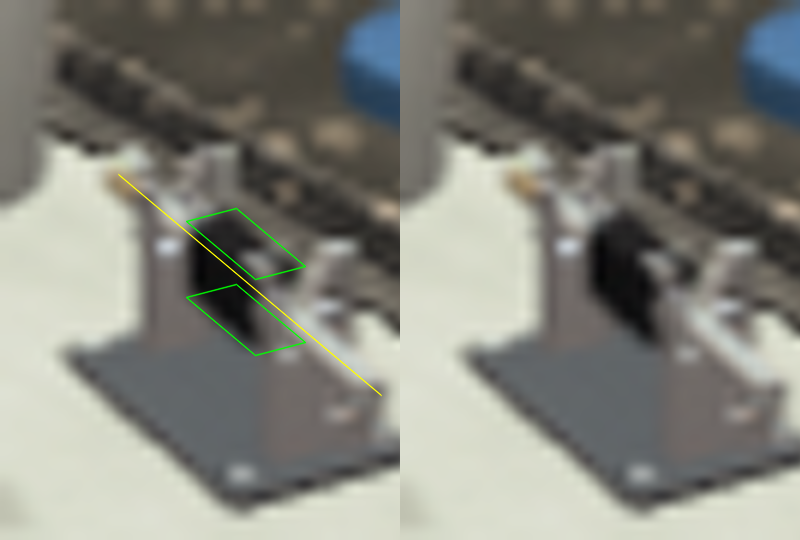

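The wand matches the seated model within about 1 px (2 mm), and the grip is between the forks. Now to the flask.

```bash
python3 -m jog '[[[-0.0073,-0.036,0],[0,0,0]],[[-0.0073,-0.036,0],[0,0,0]],[[-0.0073,-0.036,0],[0,0,0]],[[-0.0073,-0.036,0],[0,0,0]],[[-0.0073,-0.036,0],[0,0,0]],[[-0.0073,-0.036,0],[0,0,0]],[[-0.0073,-0.036,0],[0,0,0]],[[-0.0073,-0.036,0],[0,0,0]],[[-0.0073,-0.036,0],[0,0,0]],[[-0.0073,-0.036,0],[0,0,0]],[[-0.0073,-0.036,0],[0,0,0]],[[0,-0.036,0],[0,0,0]]]' 0.065;python3 -m jog '[[[0,0,0],[0,0,0]],[[0,0,0],[0,0,0]],[[0,0,0],[0,0,0]]]'
python3 - <<'E'
from h import *
s=ctrl.camera("scene")[:,:,::-1];s0=cv2.imread("pics/scene0.png")
c=lambda i:cv2.resize(i[160:205,245:278],None,fx=12,fy=12,interpolation=cv2.INTER_CUBIC)
cv2.imwrite("pics/i1.png",np.hstack([c(s0),c(s)]))
cv2.imwrite("pics/i2.png",cv2.resize(s[200:300,310:410],None,fx=6,fy=6,interpolation=cv2.INTER_CUBIC))
E
```

```text
clock: 10.9
ee_pos: [0.4939, -0.3703, 0.1935]
orientation: [0.0, 0.996, -0.086, 0.0]
contact_force: [1.0, 0.3, 0.0]
finger_gap: 0.0653
clock: 11.15
ee_pos: [0.4948, -0.3685, 0.193]
orientation: [-0.0, 0.996, -0.086, -0.0]
contact_force: [0.2, 0.5, 0.1]
finger_gap: 0.0647
```

View pics/i1.png

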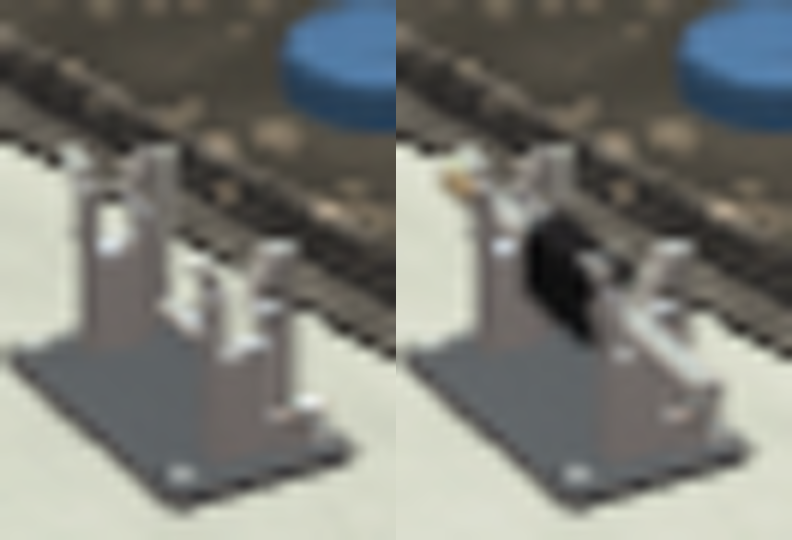

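View pics/i2.png

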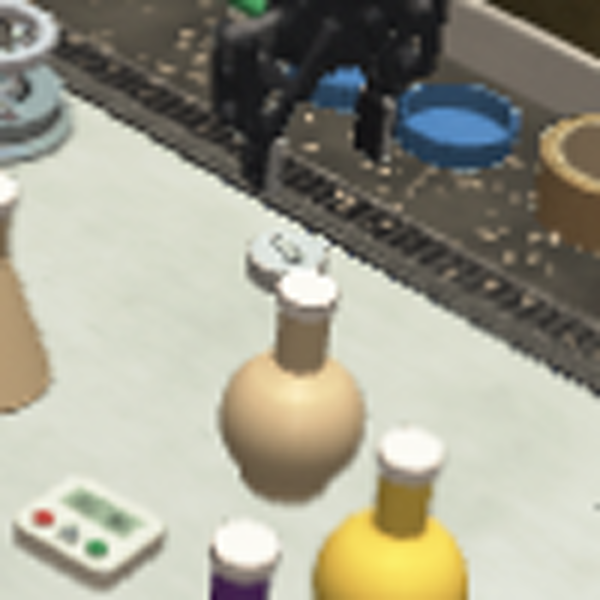

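The jaw tops sit at the same pixels as before the insertion (160,150 and 278,245), so the jaw is closed over the rod. The beige ball flask is directly below the gripper, with yellow to its right and conical to its left. Descending.

```bash
python3 -m jog '[[[0,-0.0045,-0.025],[0,0,0]],[[0,0,-0.02],[0,0,0]],[[0,0,0],[0,0,0]]]'
python3 - <<'E'
from h import *
s=ctrl.camera("scene")[:,:,::-1]
cv2.imwrite("pics/j2.png",cv2.resize(s[200:300,310:410],None,fx=6,fy=6,interpolation=cv2.INTER_CUBIC))
E
python3 -m jog '[[[0,0,-0.02],[0,0,0]],[[0,0,-0.02],[0,0,0]],[[0,0,-0.015],[0,0,0]],[[0,0,-0.011],[0,0,0]],[[0,0,0],[0,0,0]],[[0,0,0],[0,0,0]]]'
python3 - <<'E'
from h import *
s=ctrl.camera("scene")[:,:,::-1]
cv2.imwrite("pics/j3.png",cv2.resize(s[200:300,310:410],None,fx=6,fy=6,interpolation=cv2.INTER_CUBIC))
E
```

```text
clock: 11.45
ee_pos: [0.4937, -0.3713, 0.1451]
orientation: [-0.001, 0.996, -0.086, -0.002]
contact_force: [-0.5, 0.8, 0.8]
finger_gap: 0.0648
clock: 12.0
ee_pos: [0.4949, -0.3734, 0.0833]
orientation: [0.0, 0.996, -0.086, 0.0]
contact_force: [0.2, -0.2, -0.6]
finger_gap: 0.065
```

View pics/j3.png

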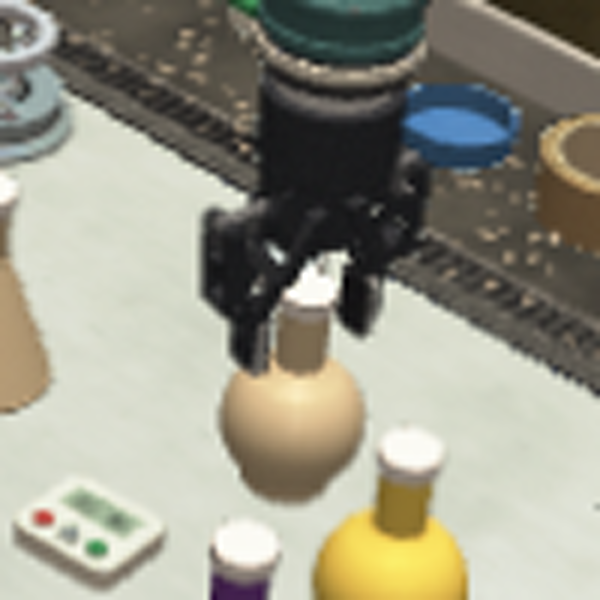

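```bash
python3 -m jog '[[[0,0,0],[0,0,0]],[[0,0,0],[0,0,0]],[[0,0,0],[0,0,0]],[[0,0,0],[0,0,0]],[[0,0,0],[0,0,0]],[[0,0,0],[0,0,0]],[[0,0,0],[0,0,0]],[[0,0,0],[0,0,0]]]' 0;  python3 -m jog '[[[0,0,0.01],[0,0,0]],[[0,0,0.02],[0,0,0]],[[0,0,0.025],[0,0,0]],[[0,0,0.025],[0,0,0]],[[0,0,0.02],[0,0,0]],[[0,0,0],[0,0,0]],[[0,0,0],[0,0,0]]]'
python3 - <<'E'
from h import *
s=ctrl.camera("scene")[:,:,::-1]
cv2.imwrite("pics/k3.png",cv2.resize(s[180:280,310:410],None,fx=6,fy=6,interpolation=cv2.INTER_CUBIC))
E
```

```text
clock: 12.72
ee_pos: [0.4949, -0.3742, 0.0832]
orientation: [0.001, 0.996, -0.086, 0.001]
contact_force: [1.6, 0.4, 6.7]
finger_gap: 0.0299
clock: 13.3
ee_pos: [0.4945, -0.374, 0.183]
orientation: [0.001, 0.996, -0.086, 0.001]
contact_force: [-0.0, 0.1, -2.1]
finger_gap: 0.0297
```

View pics/k3.png

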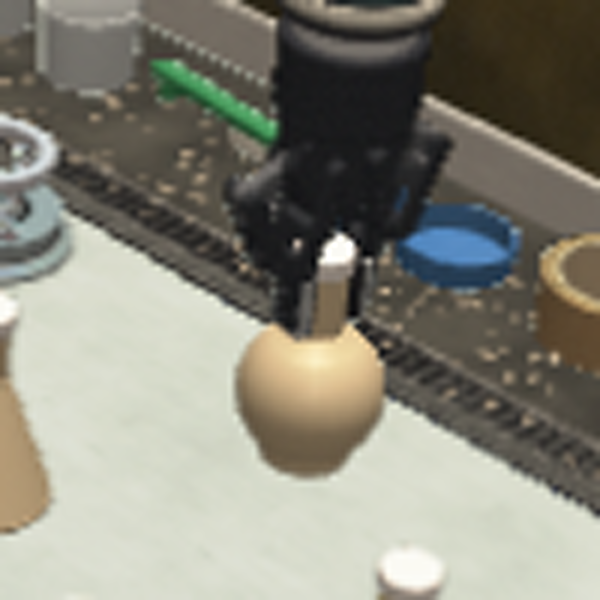

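The flask is held, but its axis looks slightly tilted: the cap is at (340,248) and the foot at (305,465) in the crop. I'll quantify that before placing it.

Run:
```python
from h import *
s=ctrl.camera("scene")[:,:,::-1].copy();t=ctrl.camera("top")[:,:,::-1].copy()
x,y,z=ctrl.sense()["ee_pos"];u=z-.083
print(x,y,z)
def fl(tx,ty):
    # tilt about grasp pt
    g=np.array([x,y,u+.10]);a=np.array([tx,ty,1]);a/=np.linalg.norm(a)
    e1=np.cross(a,[0,1,0]);e1/=np.linalg.norm(e1);e2=np.cross(a,e1);th=np.linspace(0,2*np.pi,50)
    C=lambda h,r:g+a*(h-.10)+r*(np.cos(th)[:,None]*e1+np.sin(th)[:,None]*e2)
    return [C(.13,.0165),C(.117,.0165),C(.081,.014),C(0,.024)], g+a*(.041-.1)
def ball(c):
    T=ctrl.calibration("scene")["world_to_cam"];R=T[:3,:3];C=-R.T@T[:3,3];v=c-C;v/=np.linalg.norm(v)
    e1=np.cross(v,[0,0,1]);e1/=np.linalg.norm(e1);e2=np.cross(v,e1);th=np.linspace(0,2*np.pi,60)
    return c+.04*(np.cos(th)[:,None]*e1+np.sin(th)[:,None]*e2)
outs=[]
for tx in(0,.08):
    L,c=fl(tx,-tx*.17);P=[(l,(0,0,255)) for l in L]+[(ball(c),(0,255,0))]
    overlay(s,"scene",P,9,(335,205,50,60),"pics/tmp.png");outs.append(cv2.imread("pics/tmp.png")[:,:400])
cv2.imwrite("pics/l1.png",np.hstack(outs)); cv2.imwrite("pics/l2.png",cv2.resize(t[150:250,350:450],None,fx=6,fy=6,interpolation=cv2.INTER_CUBIC))
```

```text
0.49384631548507574 -0.3732916367642761 0.18087876314901968
```

View pics/l1.png

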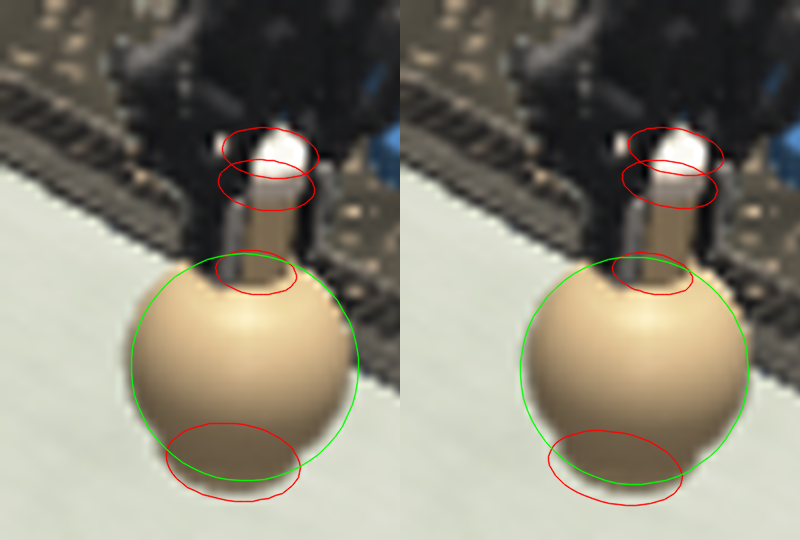

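View pics/l2.png

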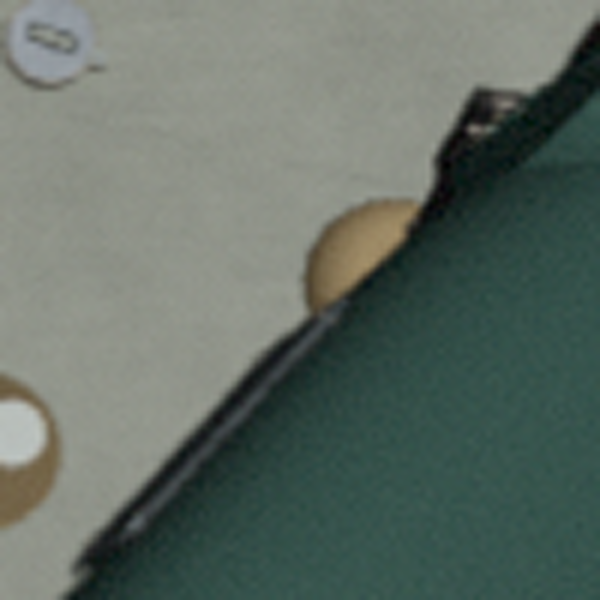

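The upright model (left overlay) fits within about 0.7 px; the finger hides the left side of the neck, which made it look tilted. Carrying the flask to the cradle.

```bash
python3 -m jog '[[[0.0107,0.0317,0],[0,0,0]],[[0.0107,0.0317,0],[0,0,0]],[[0.0107,0.0317,0],[0,0,0]],[[0.0107,0.0317,0],[0,0,0]],[[0.0107,0.0317,0],[0,0,0]],[[0.0107,0.0317,0],[0,0,0]],[[0.0107,0.0317,0],[0,0,0]],[[0.0107,0.0317,0],[0,0,0]],[[0.0107,0.0317,0],[0,0,0]],[[0.0107,0.0317,0],[0,0,0]],[[0.0107,0.0317,0],[0,0,0]],[[0.0107,0.0317,0],[0,0,0]]]';python3 -m jog '[[[0,0,0],[0,0,0]],[[0,0,0],[0,0,0]],[[0,0,0],[0,0,0]],[[0,0,0],[0,0,0]]]'
python3 - <<'E'
from h import *
s=ctrl.camera("scene")[:,:,::-1];t=ctrl.camera("top")[:,:,::-1]
a=cv2.resize(s[160:235,270:345],None,fx=5.3,fy=7,interpolation=cv2.INTER_CUBIC)
a=cv2.resize(s[160:250,275:341],None,fx=6,fy=6,interpolation=cv2.INTER_CUBIC)
b=cv2.resize(t[120:210,240:306],None,fx=6,fy=6,interpolation=cv2.INTER_CUBIC)
cv2.imwrite("pics/m1.png",np.hstack([a,b]))
E
```

```text
clock: 14.45
ee_pos: [0.6224, 0.0084, 0.1809]
orientation: [-0.0, 0.996, -0.086, -0.001]
contact_force: [0.9, -0.3, -2.2]
finger_gap: 0.0298
clock: 14.78
ee_pos: [0.6223, 0.0059, 0.1815]
orientation: [0.0, 0.996, -0.087, -0.001]
contact_force: [-0.7, 0.3, -2.3]
finger_gap: 0.03
```

View pics/m1.png

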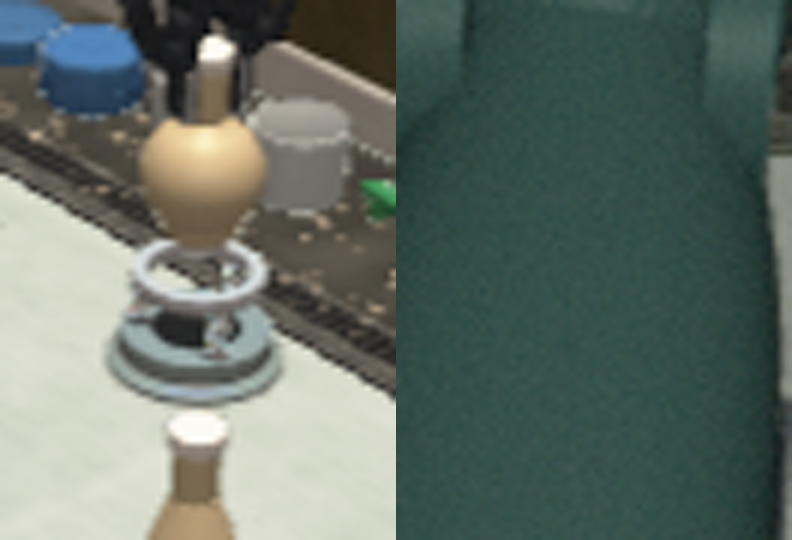

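```bash
python3 -m jog '[[[0,0.001,-0.015],[0,0,0]],[[0,0,-0.015],[0,0,0]],[[0,0,-0.01],[0,0,0]],[[0,0,0],[0,0,0]],[[0,0,0],[0,0,0]]]';python3 -m jog '[[[0,0,-0.003],[0,0,0]],[[0,0,-0.003],[0,0,0]],[[0,0,-0.002],[0,0,0]],[[0,0,0],[0,0,0]]]'
python3 -m jog '[[[0,0,-0.003],[0,0,0]],[[0,0,-0.002],[0,0,0]],[[0,0,0],[0,0,0]]]'
python3 - <<'E'
from h import *
s=ctrl.camera("scene")[:,:,::-1]
cv2.imwrite("pics/n1.png",cv2.resize(s[160:250,275:355],None,fx=6,fy=6,interpolation=cv2.INTER_CUBIC))
E
```

```text
clock: 15.3
ee_pos: [0.6224, 0.0073, 0.142]
orientation: [-0.0, 0.996, -0.087, -0.0]
contact_force: [0.8, 0.2, -2.1]
finger_gap: 0.0297
clock: 15.63
ee_pos: [0.6232, 0.0075, 0.1343]
orientation: [0.0, 0.996, -0.086, 0.001]
contact_force: [0.9, -2.1, 1.5]
finger_gap: 0.03
clock: 15.88
ee_pos: [0.6231, 0.0076, 0.129]
orientation: [0.0, 0.996, -0.086, 0.0]
contact_force: [2.4, -1.1, 4.3]
finger_gap: 0.0301
```

View pics/n1.png

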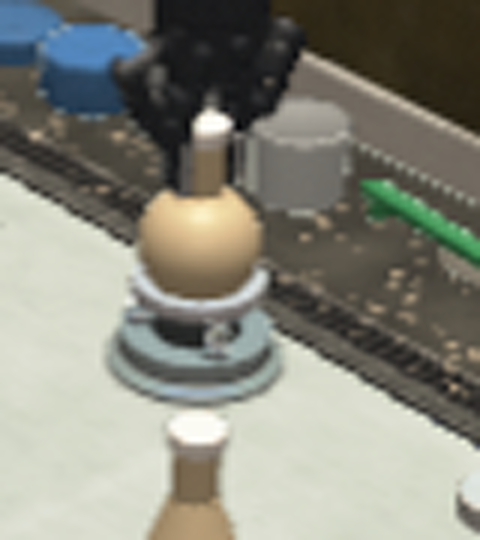

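Contact came at the expected height (TCP about 0.135) and the ball sits in the ring. Now pressing.

```bash
python3 -m jog '[[[0,0,-0.003],[0,0,0]],[[0,0,-0.003],[0,0,0]],[[0,0,-0.003],[0,0,0]],[[0,0,0],[0,0,0]]]'; python3 -m jog '[[[0,0,-0.002],[0,0,0]],[[0,0,-0.002],[0,0,0]],[[0,0,0],[0,0,0]]]';python3 -m jog '[[[0,0,-0.001],[0,0,0]],[[0,0,0],[0,0,0]],[[0,0,0],[0,0,0]]]'
```

```text
clock: 16.27
ee_pos: [0.6231, 0.0076, 0.1201]
orientation: [0.0, 0.996, -0.086, 0.0]
contact_force: [2.8, -1.2, 7.0]
finger_gap: 0.03
clock: 16.52
ee_pos: [0.6232, 0.0075, 0.1164]
orientation: [0.0, 0.996, -0.086, 0.001]
contact_force: [1.6, -1.8, 8.2]
finger_gap: 0.0303
clock: 16.77
ee_pos: [0.6233, 0.0075, 0.1158]
orientation: [0.0, 0.996, -0.086, 0.001]
contact_force: [1.1, -2.1, 9.0]
finger_gap: 0.0296
```

```bash
python3 -m jog '[[[0,0,-0.001],[0,0,0]],[[0,0,0],[0,0,0]],[[0,0,0],[0,0,0]]]'; python3 -m jog '[[[0,0,-0.001],[0,0,0]],[[0,0,0],[0,0,0]],[[0,0,0],[0,0,0]]]'
```

```text
clock: 17.02
ee_pos: [0.6233, 0.0075, 0.1148]
orientation: [0.0, 0.996, -0.086, 0.001]
contact_force: [1.2, -1.4, 9.2]
finger_gap: 0.0296
clock: 17.27
ee_pos: [0.6234, 0.0076, 0.1139]
orientation: [0.0, 0.996, -0.086, 0.001]
contact_force: [1.8, -1.6, 10.0]
finger_gap: 0.0297
```

```bash
python3 -m jog '[[[0,0,-0.001],[0,0,0]],[[0,0,0],[0,0,0]],[[0,0,0],[0,0,0]]]'; python3 -m jog '[[[0,0,-0.001],[0,0,0]],[[0,0,0],[0,0,0]],[[0,0,0],[0,0,0]]]'
```

```text
clock: 17.52
ee_pos: [0.6237, 0.0075, 0.1136]
orientation: [0.0, 0.996, -0.086, 0.002]
contact_force: [0.6, -1.3, 17.5]
finger_gap: 0.03
clock: 17.77
ee_pos: [0.6241, 0.0075, 0.1134]
orientation: [0.0, 0.996, -0.086, 0.002]
contact_force: [-1.0, -2.0, 25.3]
finger_gap: 0.03
```

The stiffness jumped (10 to 25 N with no descent), so the ring is at its stop. Waiting briefly and checking.

```bash
python3 -m jog '[[[0,0,0],[0,0,0]],[[0,0,0],[0,0,0]],[[0,0,0],[0,0,0]],[[0,0,0],[0,0,0]],[[0,0,0],[0,0,0]],[[0,0,0],[0,0,0]],[[0,0,0],[0,0,0]],[[0,0,0],[0,0,0]],[[0,0,0],[0,0,0]],[[0,0,0],[0,0,0]],[[0,0,0],[0,0,0]],[[0,0,0],[0,0,0]]]'
python3 - <<'E'
from h import *
s=ctrl.camera("scene")[:,:,::-1].copy()
overlay(s,"scene",[(circ(.622,.007,.05,.043),(0,0,255))],6,(240,160,130,100),"pics/p1.png")
E
```

```text
clock: 18.77
ee_pos: [0.6241, 0.0075, 0.1134]
orientation: [0.0, 0.996, -0.086, 0.002]
contact_force: [-1.7, -0.7, 25.1]
finger_gap: 0.03
```

View pics/p1.png

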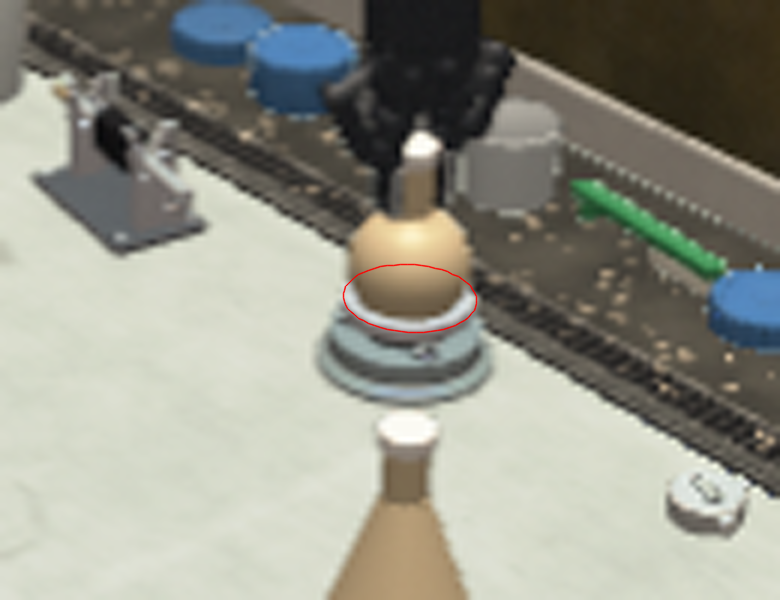

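The ring's top edge matches the fully pressed model circle (410,297), the flask is upright and gripped, and the wand is still in the clip. The force is steady at 25 N. Handing in.

```bash
python3 -c "
from plant import ctrl
print(ctrl.finish_job())"
```

```text
the job is handed in; nothing more can be done
None
```

Both parts are done and the job is handed in, at about 19 s on the clock. The gripper is still holding the round flask pressed down.

- **Wand:** I pushed it down past the jaw to the floor of both forks, where the upward force rose to about 10–20 N with no more descent, then released it. Pictures afterwards show the rod within about 1 px (2 mm) of the seated position. The jaw tops are at the same pixels as before, so the jaw is closed over it.
- **Flask:** I set the beige round flask upright in the ring and pressed it to the bottom stop. The resistance jumped from 10 to 25 N, and the press stayed steady at 25 N for a second. The ring matches its fully pressed height of 50 mm in the picture.
- **Bystanders:** I did not touch the conical flask, and it and the counter look in place in the last picture. I did not check the other bystanders again at the end.

**What did not go cleanly:**
- The first grip on the wand closed too high, so I reopened and regripped it lower.
- The fingers read 30 mm on the 28 mm flask neck, which suggested a tilt. The overlay check in the pictures showed the flask upright, so I carried on without finding out why.
- The two cameras disagreed by about 5 mm in x on the ring and flask positions, so I aimed between them.

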